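Load the hand mill and engage its drive handle

TASK

Tip all six fired pellets from the large white crucible into the mill's steel feed hopper and stand the empty crucible back upright on the worktop. Then draw the T-handle from its blue stand, push its keyed shaft into the mill's drive hub, turning it until the key slips into the keyway, and keep pushing against the ejector spring until the collar sits fully home on the hub. Finish while still gripping the handle and holding it pressed home (do not let go), with the other things on the bench left where they are.

Things in the scene. Friction and masses are not known exactly. Their poses are not given: they have to be found in the camera images.
- crucible: The white porcelain crucible that holds the pellets: a tapered round cup, 48 mm wide at the rim, 30 mm at the base, 38 mm tall, about 60 g (the pellets add 60 g). Origin at the centre of its underside, z up through the mouth. Grip it across the rim; the pellets roll out when it is tipped by about 75 to 100 degrees.
- pellet_1: One of six alike fired pellets, a reddish-brown ball 12.8 mm in diameter, 10 g, in the crucible at the start. Origin at its centre.
- pellet_2: One of six alike fired pellets, a reddish-brown ball 12.8 mm in diameter, 10 g, in the crucible at the start. Origin at its centre.
- pellet_3: One of six alike fired pellets, a reddish-brown ball 12.8 mm in diameter, 10 g, in the crucible at the start. Origin at its centre.
- pellet_4: One of six alike fired pellets, a reddish-brown ball 12.8 mm in diameter, 10 g, in the crucible at the start. Origin at its centre.
- pellet_5: One of six alike fired pellets, a reddish-brown ball 12.8 mm in diameter, 10 g, in the crucible at the start. Origin at its centre.
- pellet_6: One of six alike fired pellets, a reddish-brown ball 12.8 mm in diameter, 10 g, in the crucible at the start. Origin at its centre.
- mill: The bench hand mill, fixed: grey foot plate 150 x 250 mm, white gear housing, 46 mm above the worktop at its top. Origin at the centre of its underside; x points from its front (with drawer and dial) to its back, y to the hub's side, z up. The feed hopper stands at its (0, -62) mm and the drive hub at its (0, +70) mm. A blue furnace 0.38 m tall stands to its left and cabinets hang behind it: keep the wrist clear.
- hopper_floor (a point): Centre of the floor of the mill's round steel feed hopper (feed slide shut), 60 mm above the worktop. The hopper is a funnel, 46 mm wide inside at its foot and 93 mm inside at its rim.
- hopper_mouth (a point): Centre of the hopper's mouth, in the plane of its rim, 103 mm above the worktop.
- hub: The mill's bright steel drive hub, a vertical cylinder 43 mm in diameter and 46 mm tall with a keyed bore from the top. Origin on the axis at its foot, z up; its own +x points to the keyway. Bore diameter 19 mm, keyway 8 mm wide reaching 14 mm from the axis, both 46 mm deep less the plunger; a red mark on the rim shows the keyway. The hub turns only against about 0.4 N m.
- hub_top (a point): Centre of the hub's top face, 92 mm above the worktop (46 mm above the hub's origin); its x also points to the keyway.
- plunger (a joint): Travel of the brass ejector plunger in the bore (m): 0 = up, its face 28 mm below the hub's top; 0.012 when the handle's collar sits on the hub. Its spring needs about 4 N to start and 9 N at 0.012, and lifts the handle again if it is not held down.
- handle: The black T-handle with a keyed steel shaft, about 0.2 kg, 92 mm tall. Origin on the axis at the shaft's tip, z up towards the crossbar. Shaft 16 mm in diameter with a tapered tip; brass key 5 mm wide on its own +x side, reaching 12 mm from the axis, from 8 to 24 mm above the tip. Collar 29 mm wide, its underside 40 mm above the tip.
- handle_bar (a point): Centre of the handle's crossbar, 82 mm above the shaft's tip, axes as the handle's. The bar is 78 mm long along x, 15 mm thick along y, 20 mm tall; grip it across its thickness. Its red end is on the key's side.
- stand: The handle's fixed stand, a blue bush 53 mm in diameter, 44 mm tall, on a 62 mm square foot. Origin at the centre of its underside. The handle's shaft hangs loosely in its keyed bore with the collar near the top, tip 6 mm above the worktop; draw it straight up by at least 45 mm.
- small_crucible: Bystander, leave alone: white porcelain crucible, empty and clearly smaller, 36 mm wide, 30 mm tall. Origin at the centre of its underside.
- timer: Bystander, leave alone: white bench timer with three buttons, 62 x 62 x 18 mm. Origin at the centre of its underside.
- vial: Bystander, leave alone: sample vial with black cap, 28 mm wide, 62 mm tall. Origin at the centre of its underside.
- boat: Bystander, leave alone: white ceramic combustion boat, 75 x 18 x 12 mm. Origin at the centre of its underside.
There are look-alikes about, which are no part of the job. What is shaped like the crucible but brown or purple is not meant. Of the things like the handle, leave any that is pink; of the rest the smaller one is meant.

How it is judged:
By the outcome, as a careful person would: the job done as asked, in the order asked, and still so for the second after the job is handed in, while the arm keeps its last pose, push and grip.
It also fails if it takes over 64 s, if anything falls off the work surface, if the arm or the gripper's body presses on something with over 40 N, if the wrist force passes 120 N, or if a joint passes its speed limit or range.

ROBOT

A 6-joint arm with a two-finger parallel gripper is mounted at the origin on a cart in front of the work surface, level with it; the furniture and walls round the work are solid. World frame = base frame: x ahead of the robot, y to its left, z up, the work surface at z = 0. Lengths are in m, angles in rad, forces in N, time in s.
With the tool pointing down it reaches from about 0.375 to 0.975 m from the base axis. Payload 3.8 kg.
Tool frame: the origin (TCP) lies midway between the tips of the shut fingers; the grasp point (between the pads) lies 19 mm behind it; z points along the fingers, y is the line along which they close (so a half turn about z gives the same grasp; the last joint's range is limited). The gripper opens to 88 mm and grips with 3 to 60 N. Pads are 18 mm wide; open, the fingers measure 123 mm over their backs; the gripper's body (75 mm by 187 mm) begins 45 mm behind the grasp point.
Start: joints at [-1.258, 0.264, 1.604, -0, 1.274, -0.037], TCP at [0.231, -0.634, 0.239] pointing down, gripper open.
Joint ranges: [-2.63, 2.63], [-0.94, 2.18], [0.31, 2.57], [-1.31, 4.45], [0, 2.66], [-2.55, 2.55]. Speed limits (rad/s): [2.57, 2.57, 3.14, 3.14, 3.14, 3.14].

INTERFACE

Orientations are given as a rotation vector (axis times angle).
In Python, from cell import manip, inverse_kinematics, cams, order gives the robot as it stands. Calls block until the motion is done:
- manip.move_pose(position, orientation): joint-space move of the TCP to a pose.
- manip.move_linear(position, rate=0.15, rot=None): straight line of the TCP; rot=None keeps the orientation; rate is the mean speed in m/s.
- manip.set_joints(angles): joint-space move.
- manip.set_gripper(opening, force=None): finger opening in m; force is the grip in N (None keeps the last); returns when the fingers have stopped.
- manip.dwell(seconds).
- inverse_kinematics(position, orientation): joint angles nearest the present ones, or None.
- manip.state(): the state.
- cams.capture(name): name is "side" or "top" or "wrist"; returns a dict with "image" (400x640x3 uint8, blue, green, red), "z_map" (400x640 float32, m along the optical axis (not along the pixel's ray), 0 where there is no reading), "intrinsics" (3x3 intrinsics, pixels), "position" and "orientation" of the camera in the world; the wrist camera has in their place "T_tool_cam" (4x4, takes a point from camera to tool coordinates, whose origin is the TCP and whose axes are the flange's). Camera axes: x right, y down, z forward; pixel columns grow to the right and rows downward; lengths in m; the calibration is good to about 2 mm. A picture is of the moment at which its call begins: read the wrist's pose just before it.
A pose or a line that the arm cannot do raises manip.IKError and nothing moves.
- order.close_job(): hands the job in; it is judged then, once.
The state is a dict: "clock": time; "joint_pos": joint angles; "joint_velocities": joint speeds; "tau": joint torques, N m; "tool_pos": TCP position; "tcp_rot": TCP orientation; "contact_force": force on the tool from outside, world axes, zero at the start; "moment": the same for the moment, N m; "gripper_width": finger opening in m; "grasp_force": force on a finger pad.
Only numpy, scipy, OpenCV 4.12 (cv2) and the standard library are available. Lean on these libraries where they do the work, as an engineer would, in place of code of your own. Each camera call takes 0.05 s, during which the arm holds its last target. There are 200 camera calls.

## Working session

There is one attempt and no reset: what is moved stays moved. The work goes in short steps, each a Python script; the robot and the scene stay as the last script left them, time stands still between calls to the robot, and variables do not carry over. Pictures are saved under pics/ and viewed, at most 10 in all, crops included, and the job is handed in when it is done.

```bash
ls; mkdir -p pics
cat > h.py <<'E'
import numpy as np, cv2
from scipy.spatial.transform import Rotation as R
from cell import manip, inverse_kinematics, cams, order
def cap(name):
    s=manip.state(); d=cams.capture(name)
    if name=="wrist":
        T=np.eye(4); T[:3,:3]=R.from_rotvec(s["tcp_rot"]).as_matrix(); T[:3,3]=s["tool_pos"]; T=T@np.array(d["T_tool_cam"])
    else:
        T=np.eye(4); o=np.array(d["orientation"]); T[:3,:3]=o if o.shape==(3,3) else R.from_rotvec(o).as_matrix(); T[:3,3]=d["position"]
    d["T"]=T; K=np.array(d["intrinsics"]); z=d["z_map"]; v,u=np.mgrid[:400,:640]
    P=np.stack([(u-K[0,2])/K[0,0]*z,(v-K[1,2])/K[1,1]*z,z],-1)
    d["P"]=P@T[:3,:3].T+T[:3,3]; d["P"][z==0]=np.nan
    return d
def save(n,im): cv2.imwrite("pics/"+n+".png",im)
E
python3 - <<'E'
from h import *
for n in("top","side"):
    d=cap(n); print(n,np.array(d["orientation"]),d["position"],d["intrinsics"]); save(n+"0",d["image"]); np.savez("/tmp/"+n,P=d["P"],im=d["image"],T=d["T"])
s=manip.state(); print({k:np.round(v,3) for k,v in s.items()})
E
```

```text
pics
top [-2.15435802  2.13899178 -0.13522072] [ 0.29906743 -0.02334515  1.36813502] [[449.3500265    0.         314.71033656]
 [  0.         449.3500265  201.47088753]
 [  0.           0.           1.        ]]
side [-1.85052219  0.57995054 -0.42456202] [-0.2755215  -1.08574787  0.564237  ] [[390.12505284   0.         315.3092463 ]
 [  0.         390.12505284 200.7353733 ]
 [  0.           0.           1.        ]]
{'clock': np.float64(0.1), 'joint_pos': array([-1.258,  0.265,  1.605, -0.   ,  1.274, -0.037]), 'joint_velocities': array([ 0.002, -0.002, -0.003,  0.   , -0.   , -0.001]), 'tau': array([-0.0000e+00, -5.0362e+01, -3.5807e+01,  7.3000e-02,  2.3000e-02,
       -0.0000e+00]), 'tool_pos': array([ 0.231, -0.634,  0.238]), 'tcp_rot': array([-3.092, -0.546,  0.   ]), 'contact_force': array([ 0.417,  0.152, -0.31 ]), 'moment': array([ 0.049, -0.06 ,  0.05 ]), 'grasp_force': np.float64(0.0), 'gripper_width': np.float64(0.088)}
```

View pics/top0.png

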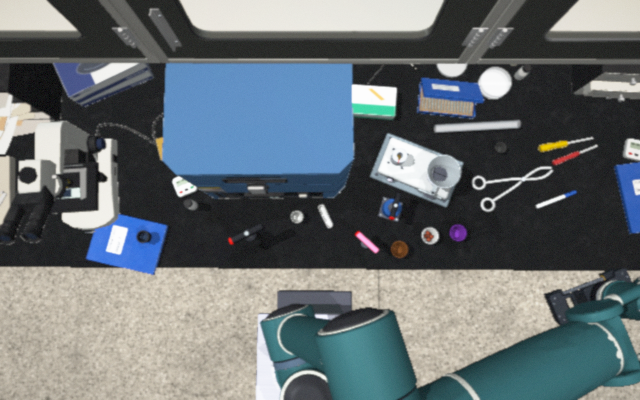

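View pics/side0.png

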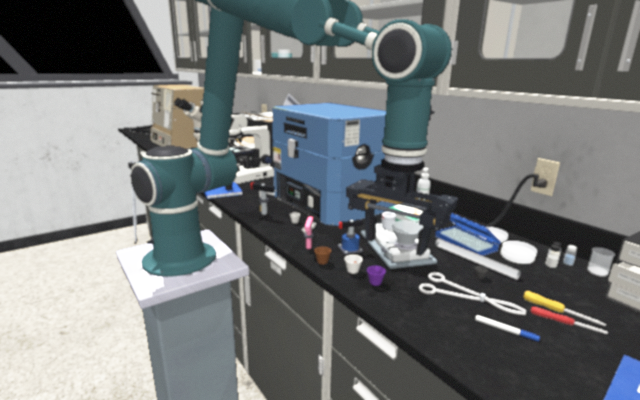

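The top view shows the large crucible at (430,236), brown one at (400,249), purple at (458,233), stand with handle at (391,207), mill hopper at (445,172) and hub at (400,158). The black handle at (245,237) and the pink one at (367,241) are decoys. The side view agrees.

Run:
```python
from h import *
d=np.load("/tmp/top.npz"); P=d["P"]; im=d["im"]
c=im[125:265,335:475]; save("topcrop",cv2.resize(c,(600,600),interpolation=cv2.INTER_CUBIC))
for n,(u,v) in dict(cru=(430,236),stand=(391,207),hop=(445,172),hub=(400,158),brown=(400,249),purple=(458,233),small=(296,216),pink=(367,241),big=(245,237),furn=(340,190),table=(500,220)).items(): print(n,P[v,u].round(3))
def cen(lo,hi,zl,zh,n):
    m=(P[...,0]>lo[0])&(P[...,0]<hi[0])&(P[...,1]>lo[1])&(P[...,1]<hi[1])&(P[...,2]>zl)&(P[...,2]<zh)
    q=P[m]; (c,r)=cv2.minEnclosingCircle(q[:,:2].astype(np.float32)); print(n,len(q),np.round(c,4),round(r,4),q[:,2].min().round(3),q[:,2].max().round(3), cv2.minAreaRect(q[:,:2].astype(np.float32)))
x=P[236,430]; cen(x-.04,x+.04,.028,.06,"cru")
x=P[207,391]; cen(x-.05,x+.05,.08,.13,"bar"); 
x=P[172,445]; cen(x-.06,x+.06,.095,.12,"hopper")
x=P[158,400]; cen(x-.04,x+.04,.08,.1,"hub")
x=P[168,416]; cen(x-.13,x+.13,.038,.052,"mill46")
```

```text
cru [ 0.381 -0.354  0.024]
stand [ 0.462 -0.232  0.068]
hop [ 0.568 -0.394  0.061]
hub [ 0.608 -0.261  0.066]
brown [ 0.342 -0.268  0.002]
purple [ 0.392 -0.444  0.003]
small [ 0.441  0.048 -0.003]
pink [ 0.361 -0.159  0.094]
big [0.369 0.183 0.116]
furn [ 0.519 -0.086  0.02 ]
table [ 0.432 -0.574 -0.001]
cru 76 [ 0.3813 -0.349 ] 0.0243 0.028 0.043 ((0.3814316689968109, -0.3494568467140198), (0.044592343270778656, 0.04507732763886452), 0.37157875299453735)
bar 158 [ 0.4625 -0.2376] 0.0397 0.082 0.103 ((0.46216312050819397, -0.2387302964925766), (0.015748724341392517, 0.07903783768415451), 74.0102767944336)
hopper 214 [ 0.5631 -0.3769] 0.0494 0.095 0.108 ((0.5628119111061096, -0.3803766071796417), (0.09480926394462585, 0.09129101037979126), 0.8220862150192261)
hub 153 [ 0.6115 -0.2547] 0.0217 0.08 0.098 ((0.6112707257270813, -0.2543800175189972), (0.041259948164224625, 0.041430603712797165), 46.73941421508789)
mill46 1884 [ 0.5583 -0.2908] 0.1276 0.038 0.052 ((0.575299084186554, -0.2883457839488983), (0.2191804051399231, 0.2093919813632965), 16.922754287719727)
```

View pics/topcrop.png

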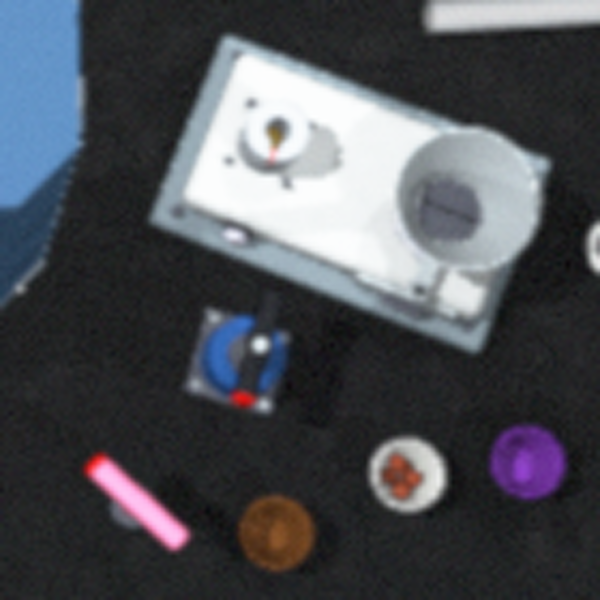

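```bash
cat >> h.py <<'E'
CRU=np.array([.3813,-.3495,0]); HOP=np.array([.5625,-.379,.103]); HUB=np.array([.6113,-.2544,.092])
def rot(e,phi,sgn=1):
    "tool z at elevation e (deg) in the vertical plane of azimuth phi (deg); y horizontal"
    e,phi=np.radians([e,phi]); z=np.array([np.cos(e)*np.cos(phi),np.cos(e)*np.sin(phi),np.sin(e)])
    y=sgn*np.array([-np.sin(phi),np.cos(phi),0]); return R.from_matrix(np.c_[np.cross(y,z),y,z])
GZ=.032  # grasp height on the crucible
def cru_tcp(base,tip,e0,phi,sgn):
    "TCP pose that holds the crucible, grasped at elevation e0, tipped by tip deg, base centre at base"
    r=rot(e0+tip,phi,sgn); p=np.radians(phi); t=np.radians(tip)
    up=np.r_[-np.sin(t)*np.cos(p),-np.sin(t)*np.sin(p),np.cos(t)]
    return base+GZ*up+.019*r.as_matrix()[:,2], r.as_rotvec(), up
def pour_pose(lip,tip,e0,phi,sgn):
    _,_,up=cru_tcp(np.zeros(3),tip,e0,phi,sgn); p=np.radians(phi); f=-np.array([np.cos(p),np.sin(p),0])
    t=np.radians(tip); low=np.cos(t)*f-np.sin(t)*np.r_[0,0,1]  # from the axis to the lower lip
    return cru_tcp(lip-.024*low-.038*up,tip,e0,phi,sgn)[:2]
E
python3 - <<'E'
from h import *
q=lambda p,r: inverse_kinematics(p,r)
for e0 in(-90,-110,-120):
  for phi in(-42,-30,-10):
    for sgn in(1,-1):
      o=[]
      for h in(.12,0): p,r,_=cru_tcp(CRU+[0,0,h],0,e0,phi,sgn); o.append(q(p,r))
      for tip in(50,75,90,100,110):
        p,r=pour_pose(HOP+[0,0,.02],tip,e0,phi,sgn); o.append(q(p,r))
      print(e0,phi,sgn,[None if a is None else list(np.round(a,1)) for a in o])
E
```

```text
-90 -42 1 [[np.float64(-0.8), np.float64(0.1), np.float64(2.0), np.float64(-0.0), np.float64(1.0), np.float64(-1.6)], [np.float64(-0.8), np.float64(0.2), np.float64(2.1), np.float64(-0.0), np.float64(0.8), np.float64(-1.6)], [np.float64(-0.6), np.float64(0.1), np.float64(2.3), np.float64(3.9), np.float64(0.2), np.float64(0.9)], [np.float64(-0.5), np.float64(0.3), np.float64(2.4), np.float64(3.4), np.float64(0.9), np.float64(1.5)], [np.float64(-0.5), np.float64(0.5), np.float64(2.4), np.float64(3.3), np.float64(1.4), np.float64(1.5)], [np.float64(-0.5), np.float64(0.7), np.float64(2.4), np.float64(3.3), np.float64(1.6), np.float64(1.6)], [np.float64(-0.5), np.float64(0.8), np.float64(2.3), np.float64(3.3), np.float64(1.9), np.float64(1.6)]]
-90 -42 -1 [[np.float64(-0.8), np.float64(0.1), np.float64(2.0), np.float64(-0.0), np.float64(1.0), np.float64(1.5)], [np.float64(-0.8), np.float64(0.2), np.float64(2.1), np.float64(-0.0), np.float64(0.8), np.float64(1.5)], [np.float64(-0.6), np.float64(0.1), np.float64(2.3), np.float64(3.9), np.float64(0.2), np.float64(-2.3)], [np.float64(-0.5), n
[... 11351 characters left out ...]
loat64(1.8), np.float64(-0.2), np.float64(1.5), np.float64(1.2)], [np.float64(-0.6), np.float64(0.5), np.float64(1.8), np.float64(-0.2), np.float64(1.3), np.float64(1.2)], [np.float64(-0.7), np.float64(0.2), np.float64(1.9), np.float64(0.3), np.float64(0.7), np.float64(0.9)], [np.float64(-0.8), np.float64(0.1), np.float64(2.2), np.float64(1.3), np.float64(0.5), np.float64(-0.2)], [np.float64(-0.9), np.float64(0.2), np.float64(2.3), np.float64(1.9), np.float64(0.7), np.float64(-0.8)], [np.float64(-0.9), np.float64(0.3), np.float64(2.3), np.float64(2.1), np.float64(0.9), np.float64(-1.1)], [np.float64(-1.0), np.float64(0.4), np.float64(2.4), np.float64(2.2), np.float64(1.1), np.float64(-1.3)]]
```

Run:
```python
from h import *
A=(-120,-10,-1)
p,r,_=cru_tcp(CRU+[0,0,.11],0,*A); manip.set_gripper(.064,40); manip.move_pose(p,r)
p,r,_=cru_tcp(CRU,0,*A); manip.move_linear(p,.1); s=manip.state(); print(s["clock"],s["tool_pos"],p,s["contact_force"])
manip.set_gripper(0,40); s=manip.state(); print(s["gripper_width"],s["grasp_force"],s["contact_force"])
manip.move_linear(p+[0,0,.11],.1); s=manip.state(); print(s["clock"],s["gripper_width"],s["grasp_force"])
a=cap("side")["image"]; w=cap("wrist")["image"]
save("grip",np.vstack([cv2.resize(a[160:320,280:480],(600,400))[:300],cv2.resize(w,(600,300))]))
```

```text
3.175 [ 0.3725163  -0.34828672  0.01620722] [ 0.37194433 -0.34785034  0.01554552] [-0.04597414  0.25645032  0.69232435]
0.04307650697052093 39.177927891522586 [0.66329956 0.38429061 3.01064703]
4.875 0.043866926052941846 39.477049222731466
```

View pics/grip.png

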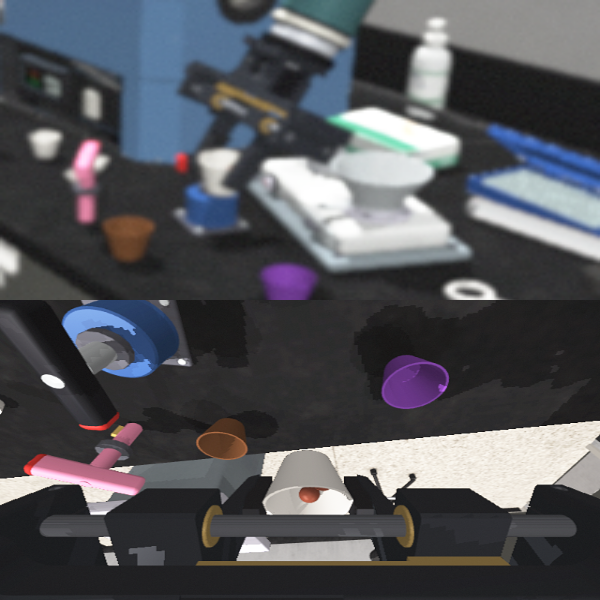

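The crucible is held upright near the wrist picture's (308,490), with pellets visible inside. Now the pour.

Run:
```python
from h import *
A=(-120,-10,-1); f=-np.array([np.cos(np.radians(10)),-np.sin(np.radians(10)),0])
lip=HOP-.008*f
for tip,h in((40,.07),(62,.04),(74,.025),(82,.025),(90,.025),(98,.025),(106,.025)):
    p,r=pour_pose(lip+[0,0,h],tip,*A); manip.move_pose(p,r)
    if tip>=74: manip.dwell(.15)
    s=manip.state(); print(tip,round(s["clock"],2),s["joint_pos"].round(2),s["contact_force"].round(2),round(s["gripper_width"],4))
manip.dwell(.5)
a=cap("side")["image"]; t=cap("top")["image"]; w=cap("wrist")["image"]
save("pour",np.vstack([np.hstack([cv2.resize(a[140:280,320:480],(400,300)),cv2.resize(t[125:245,370:530],(400,300))]),cv2.resize(w,(800,300))]))
```

```text
40 5.85 [-0.65  0.28  1.73  0.09  0.98  1.05] [-0.64  0.19 -1.72] 0.0433
62 6.38 [-0.75  0.16  2.01  0.57  0.56  0.57] [ 0.93 -0.24 -1.19] 0.0437
74 7.19 [-0.81  0.15  2.14  1.19  0.46 -0.06] [ 0.04  0.04 -1.45] 0.0433
82 7.83 [-0.85  0.16  2.22  1.6   0.52 -0.49] [ 0.21 -0.85 -0.85] 0.0433
90 8.39 [-0.89  0.19  2.27  1.9   0.64 -0.82] [ 0.05 -0.63 -1.4 ] 0.0433
98 8.87 [-0.92  0.24  2.32  2.09  0.82 -1.03] [-0.45 -0.37 -0.62] 0.0436
106 9.32 [-0.95  0.32  2.35  2.21  1.01 -1.19] [-0.08  0.39 -0.33] 0.0435
```

View pics/pour.png

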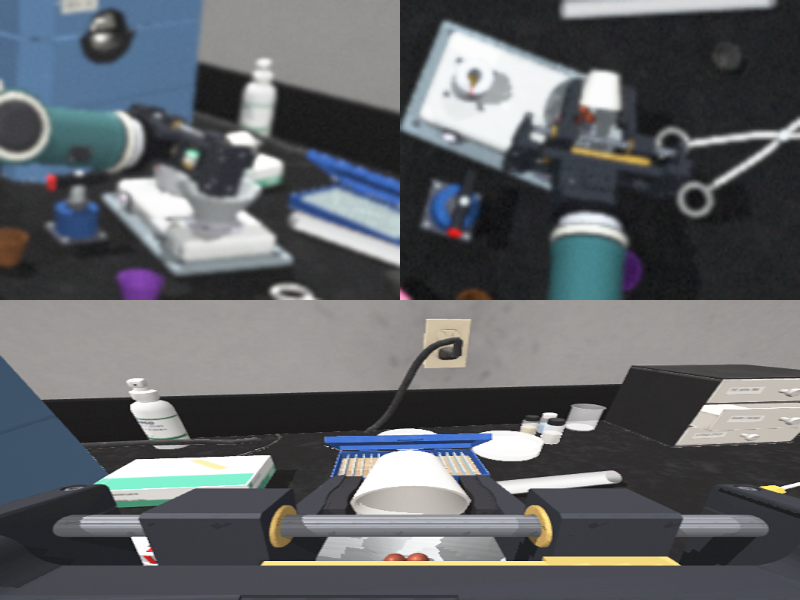

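The crucible is empty (interior clear at (412,490)) and pellets show in the hopper. Next I put the crucible back, then look at the hub and hopper from above.

Run:
```python
from h import *
A=(-120,-10,-1); f=-np.array([np.cos(np.radians(10)),-np.sin(np.radians(10)),0])
lip=HOP-.008*f
for tip,h in((98,.03),(82,.035),(62,.045),(40,.07)):
    p,r=pour_pose(lip+[0,0,h],tip,*A); manip.move_pose(p,r)
p,r,_=cru_tcp(CRU+[0,0,.06],0,*A); manip.move_pose(p,r)
f0=manip.state()["contact_force"][2]
p,r,_=cru_tcp(CRU+[0,0,.006],0,*A); manip.move_linear(p,.12)
for k in range(9):
    p=p-[0,0,.001]; manip.move_linear(p,.02); s=manip.state(); fz=s["contact_force"][2]-f0
    if fz>2.5: break
print(k,fz,s["clock"],s["tool_pos"],p)
manip.set_gripper(.066); manip.move_linear(p+[0,0,.12],.2)
# look down on hub
z0=rot(-90,-22,-1); manip.move_pose(HUB+[-.10,0,.16],z0.as_rotvec())
d=cap("wrist"); s=manip.state(); print(s["clock"],s["tool_pos"],s["joint_pos"].round(2))
np.savez("/tmp/w1",P=d["P"],im=d["image"],T=d["T"],K=d["intrinsics"]); save("w1",d["image"])
```

```text
8 0.11869765514470898 16.1583 [ 0.3718683  -0.34782512  0.01248367] [ 0.37194433 -0.34785034  0.01254552]
18.3083 [ 0.50973907 -0.25442705  0.24918813] [-0.51  0.06  1.82 -0.    1.27  1.45]
```

View pics/w1.png

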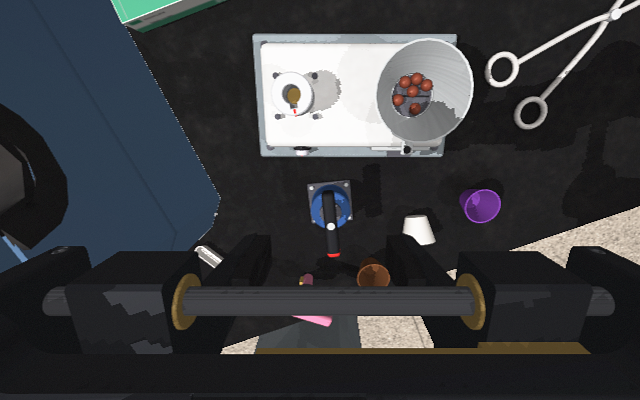

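All six pellets are in the hopper (405,90). But the crucible at (418,232) looks like it is lying on its side with no mouth visible. I check it from above and with depth.

Run:
```python
from h import *
manip.move_pose([.40,-.28,.30],rot(-90,-22,-1).as_rotvec())
d=cap("top"); P=d["P"]; a=cap("side")["image"]
np.savez("/tmp/top2",P=P,im=d["image"])
w=cap("wrist"); np.savez("/tmp/w2",P=w["P"],im=w["image"])
for n,Q,im in(("top",P,d["image"]),("wrist",w["P"],w["image"])):
    m=(np.abs(Q[...,0]-.38)<.06)&(np.abs(Q[...,1]+.35)<.05)&(Q[...,2]>.006)&(Q[...,2]<.06)&(im.min(-1)>120)
    q=Q[m]; print(n,len(q),q.min(0) if len(q) else'',q.max(0) if len(q) else '')
    for l in np.arange(.006,.05,.008):
        k=q[(q[:,2]>=l)&(q[:,2]<l+.008)]; print(round(l,3),len(k),k.min(0).round(3) if len(k) else '',k.max(0).round(3) if len(k) else '')
save("chk",np.hstack([cv2.resize(d["image"][190:270,385:485],(400,320)),cv2.resize(a[220:300,310:410],(400,320))]))
```

```text
top 104 [ 0.35725748 -0.36185391  0.0060255 ] [ 0.40134011 -0.32646668  0.04976548]
0.006 14 [ 0.358 -0.36   0.006] [ 0.372 -0.331  0.014]
0.014 7 [ 0.357 -0.362  0.014] [ 0.393 -0.353  0.021]
0.022 9 [ 0.363 -0.36   0.023] [ 0.401 -0.35   0.03 ]
0.03 39 [ 0.371 -0.358  0.03 ] [ 0.401 -0.33   0.038]
0.038 30 [ 0.365 -0.356  0.039] [ 0.394 -0.326  0.045]
0.046 5 [ 0.37  -0.342  0.047] [ 0.376 -0.333  0.05 ]
wrist 630 [ 0.35878517 -0.36208336  0.00620391] [ 0.4065048  -0.31705572  0.04589919]
0.006 8 [ 0.359 -0.358  0.006] [ 0.37  -0.319  0.013]
0.014 24 [ 0.359 -0.362  0.015] [ 0.407 -0.317  0.022]
0.022 170 [ 0.371 -0.362  0.022] [ 0.406 -0.317  0.03 ]
0.03 258 [ 0.364 -0.361  0.03 ] [ 0.401 -0.319  0.038]
0.038 170 [ 0.366 -0.357  0.038] [ 0.386 -0.324  0.046]
0.046 0
```

View pics/chk.png

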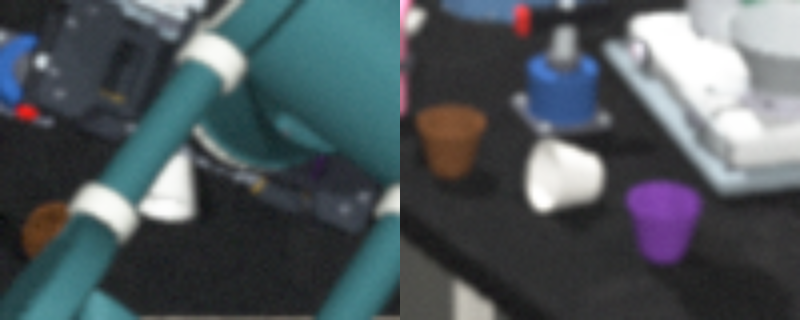

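The crucible lies on its side, mouth towards the robot. I measure its axis and stand it up again.

Run:
```python
from h import *
for f in("w1","w2"):
    w=np.load(f"/tmp/{f}.npz"); Q=w["P"]; im=w["im"]
    m=(np.abs(Q[...,0]-.38)<.04)&(np.abs(Q[...,1]+.34)<.035)&(Q[...,2]>.012)&(Q[...,2]<.055)&(im.min(-1)>110)
    q=Q[m]; rect=cv2.minAreaRect(q[:,:2].astype(np.float32)); print(f,len(q),rect,cv2.boxPoints(rect).round(4).tolist())
    from scipy.optimize import least_squares
    # cone fit: base centre b, axis az/el, radius 15->24 over 38 mm
    def res(p):
        el,az=p[3:5]; a=np.array([np.cos(el)*np.cos(az),np.cos(el)*np.sin(az),np.sin(el)]); v=q-p[:3]; t=v@a
        rr=np.linalg.norm(v-np.outer(t,a),axis=1); side=(rr-(.015+.009*t/.038))*.973
        over=np.clip(t-.038,0,None)+np.clip(-t,0,None); return np.r_[side,over]
    b=least_squares(res,[.40,-.34,.015,.2,np.pi],loss="soft_l1",f_scale=.002); print(b.x.round(4),np.degrees(b.x[3:]),np.sqrt(np.mean(b.fun[:len(q)]**2)))
A=lambda e0,phi:(e0,phi,-1)
for e0 in(-120,-127,-135):
  for phi in(-25,-10,0,10):
    o=[]
    for tip,h in((77,.06),(77,.0),(77,.06),(40,.07),(0,.06),(0,0)):
        p,r=cru_tcp(CRU+[0,0,h+.015*(tip>60)],tip,e0,phi,-1)[:2]; a=inverse_kinematics(p,r); o.append(None if a is None else a.round(1).tolist())
    print(e0,phi,o[1],o[3],o[5], None in o)
```

```text
w1 632 ((0.38861849904060364, -0.3461979925632477), (0.040383752435445786, 0.034034207463264465), 70.97620391845703) [[0.3659000098705292, -0.3596999943256378], [0.39809998869895935, -0.3707999885082245], [0.41130000352859497, -0.3327000141143799], [0.3790999948978424, -0.3215999901294708]]
[ 0.4011 -0.3492  0.0122  0.2776  2.8601] [ 15.90762408 163.87291822] 0.0006549208664826373
w2 627 ((0.38460367918014526, -0.3434995114803314), (0.04494437575340271, 0.041899487376213074), 74.4343032836914) [[0.35839998722076416, -0.359499990940094], [0.39879998564720154, -0.3707999885082245], [0.4108000099658966, -0.32749998569488525], [0.37049999833106995, -0.31619998812675476]]
[ 0.4011 -0.3488  0.0126  0.2695  2.8697] [ 15.43962966 164.42023775] 0.0006379264882646058
-120 -25 None [-0.8, 0.0, 2.2, 0.1, 0.7, 1.1] [-0.7, 0.5, 1.8, -0.1, 1.3, 1.4] True
-120 -10 [-1.3, 0.2, 2.5, 1.6, 0.7, -1.0] [-0.9, 0.0, 2.2, 0.2, 0.8, 0.7] [-0.6, 0.5, 1.8, -0.2, 1.3, 1.2] False
-120 0 [-1.3, 0.2, 2.5, 1.4, 0.8, -0.9] [-0.9, 0.0, 2.2, 0.2, 0.8, 0.5] [-0.6, 0.5, 1.9, -0.3, 1.3, 1.1] False
-120 10 [-1.3, 0.3, 2.4,
[... 260 characters left out ...]
8, -0.3, 1.4, 1.2] False
-127 0 [-1.2, 0.2, 2.4, 1.2, 0.7, -0.7] [-0.8, 0.1, 2.1, 0.1, 0.9, 0.7] [-0.6, 0.6, 1.8, -0.3, 1.4, 1.2] False
-127 10 [-1.3, 0.2, 2.4, 1.1, 0.8, -0.8] [-0.9, 0.1, 2.1, 0.1, 0.9, 0.5] [-0.5, 0.5, 1.8, -0.4, 1.3, 1.1] False
-135 -25 [-1.0, 0.0, 2.5, 1.2, 0.3, -0.1] [-0.8, 0.1, 2.1, -0.0, 1.0, 1.2] [-0.7, 0.7, 1.6, -0.2, 1.6, 1.4] False
-135 -10 [-1.1, 0.1, 2.5, 1.1, 0.5, -0.3] [-0.8, 0.1, 2.1, -0.1, 1.0, 1.0] [-0.6, 0.7, 1.7, -0.3, 1.5, 1.3] False
-135 0 [-1.2, 0.1, 2.4, 1.0, 0.6, -0.4] [-0.8, 0.1, 2.1, -0.1, 1.0, 0.8] [-0.6, 0.6, 1.7, -0.4, 1.5, 1.2] False
-135 10 [-1.2, 0.2, 2.3, 0.9, 0.7, -0.5] [-0.8, 0.1, 2.1, -0.1, 1.0, 0.7] [-0.5, 0.6, 1.8, -0.5, 1.4, 1.1] False
```

```bash
cat > up.py <<'E'
from h import *
B=np.array([.4011,-.349,.0124]); PH,E0,TIP=-16,-135,74.3; NEW=np.array([.362,-.352,0]); H,BACK=.028,.006
def pose(base,tip):
    r=rot(E0+tip,PH,-1); p,t=np.radians([PH,tip]); up=np.r_[-np.sin(t)*np.cos(p),-np.sin(t)*np.sin(p),np.cos(t)]
    zt=r.as_matrix()[:,2]; return base+H*up+(.019-BACK)*zt, r.as_rotvec(), zt
E
python3 - <<'E'
from up import *
p,r,z=pose(B,TIP); ks=[(p-.07*z,r),(p,r)]+[pose(b,t)[:2] for b,t in((B+[-.01,0,.05],TIP),(B*.5+NEW*.5+[0,0,.06],50),(NEW+[0,0,.06],25),(NEW+[0,0,.05],0),(NEW,0))]
for k in ks:
    a=inverse_kinematics(*k); print(None if a is None else a.round(2))
if all(inverse_kinematics(*k) is not None for k in ks):
    manip.set_gripper(.07,40); manip.move_pose(*ks[0]); manip.move_linear(p,.1)
    s=manip.state(); print(s["clock"],s["contact_force"].round(2),s["joint_pos"].round(2))
    manip.set_gripper(0,45); s=manip.state(); print(s["gripper_width"],s["grasp_force"])
    manip.move_linear(ks[2][0],.1)
    for k in ks[3:6]: manip.move_pose(*k)
    manip.dwell(.2); s=manip.state(); print(s["clock"],s["gripper_width"],s["contact_force"].round(2))
    a=cap("side")["image"]; w=cap("wrist")["image"]; save("up1",np.hstack([cv2.resize(a[190:310,290:410],(400,400)),cv2.resize(w[:,120:520],(400,400))]))
E
```

```text
[-1.06 -0.13  2.46  0.73  0.55  0.2 ]
[-1.    0.07  2.44  0.97  0.4  -0.02]
[-1.02 -0.06  2.43  0.76  0.5   0.2 ]
[-0.84  0.06  2.18  0.06  0.83  0.97]
[-0.73  0.29  1.94 -0.16  1.23  1.19]
[-0.65  0.59  1.68 -0.26  1.62  1.29]
[-0.65  0.66  1.69 -0.26  1.55  1.31]
21.1667 [-0.79 -0.87 -0.51] [-1.    0.07  2.44  0.97  0.4  -0.01]
0.04432891291655669 43.76157533522928
24.2333 0.04423379966154754 [ 0.83  0.5  -0.06]
```

View pics/up1.png

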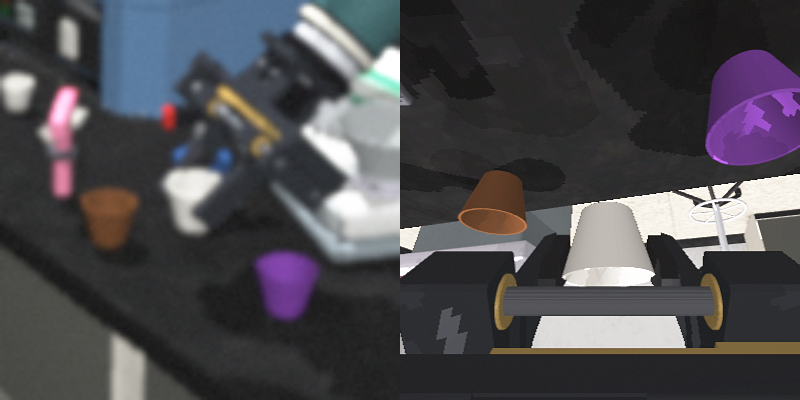

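The crucible (195,200 left; 610,250 right) is now held upright. I lower it until it touches and release.

Run:
```python
from up import *
f0=manip.state()["contact_force"][2]
p,r,z=pose(NEW+[0,0,.005],0); manip.move_linear(p,.12)
L=[]
for k in range(11):
    p=p-[0,0,.001]; manip.move_linear(p,.03); fz=manip.state()["contact_force"][2]-f0; L.append(round(fz,1))
    if fz>5: break
print(k,L,manip.state()["clock"])
manip.set_gripper(.075); 
a=cap("wrist")["image"]
manip.move_linear(p+[0,0,.06],.1); b=cap("wrist"); print(manip.state()["clock"])
save("up2",np.hstack([cv2.resize(a[:,120:520],(400,400)),cv2.resize(b["image"][:,120:520],(400,400))]))
```

```text
5 [np.float64(-1.0), np.float64(-0.9), np.float64(-1.3), np.float64(-0.7), np.float64(3.2), np.float64(7.7)] 26.3583
27.825
```

View pics/up2.png

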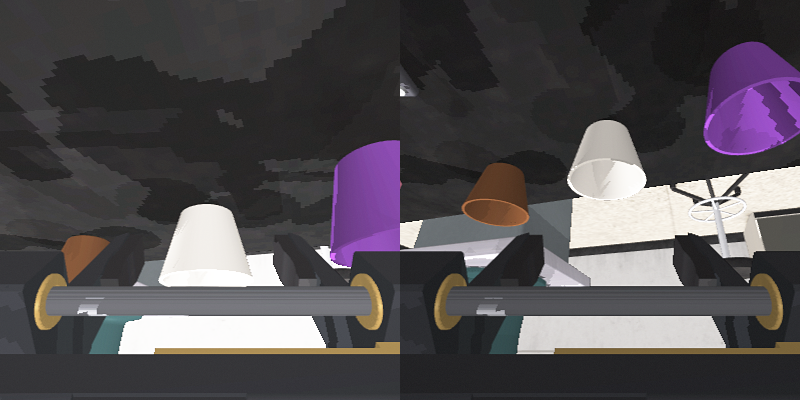

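The crucible now stands upright at (607,160). From the earlier wrist picture I compute the hub, red mark and handle bar numerically.

Run:
```python
from h import *
for f in("w1","top","w2"):
    w=np.load(f"/tmp/{f}.npz"); Q=w["P"]; im=w["im"].astype(int); red=(im[...,2]>110)&(im[...,2]>2*im[...,1])&(im[...,2]>2*im[...,0])
    m=(np.hypot(Q[...,0]-HUB[0],Q[...,1]-HUB[1])<.03)&(Q[...,2]>.085)&(Q[...,2]<.1)
    q=Q[m]
    if len(q)>20:
        c,rr=cv2.minEnclosingCircle(q[:,:2].astype(np.float32)); hull=cv2.fitEllipse(cv2.convexHull(q[:,:2].astype(np.float32))); print(f,"hub",len(q),np.round(c,4),round(rr,4),hull,q[:,2].mean())
        k=Q[(np.hypot(Q[...,0]-HUB[0],Q[...,1]-HUB[1])<.028)&red&(Q[...,2]>.06)]; print(" red",len(k),k.mean(0),k[:,2].min(),k[:,2].max(),"ang",np.degrees(np.arctan2(*(k.mean(0)[:2]-np.array(hull[0]))[::-1])))
        d=(np.hypot(Q[...,0]-hull[0][0],Q[...,1]-hull[0][1])<.018)&(Q[...,2]<.084)&(Q[...,2]>.03); k=Q[d]; print(" deep",len(k),k.mean(0) if len(k) else '', k[:,2].min() if len(k) else '')
    m=(np.hypot(Q[...,0]-.4625,Q[...,1]+.238)<.05)&(Q[...,2]>.088)&(Q[...,2]<.105); q=Q[m]
    if len(q)>20:
        r=cv2.minAreaRect(q[:,:2].astype(np.float32)); bp=cv2.boxPoints(r); e=[bp[1]-bp[0],bp[2]-bp[1]]; v=max(e,key=np.linalg.norm)
        pc=np.linalg.svd(q[:,:2]-q[:,:2].mean(0))[2][0]
        k=Q[m&red][:,:2]; v=pc*np.sign((k.mean(0)-r[0])@pc) if len(k) else pc
        print(f,"bar",len(q),np.round(r[0],4),np.round(r[1],4),"red end az",np.degrees(np.arctan2(v[1],v[0])),len(k),"z",np.median(q[:,2]))
    m=(np.hypot(Q[...,0]-HOP[0],Q[...,1]-HOP[1])<.06)&(Q[...,2]>.099)&(Q[...,2]<.109); q=Q[m]
    if len(q)>20: print(f,"hop",cv2.minEnclosingCircle(q[:,:2].astype(np.float32)))
p=np.load("/tmp/top.npz")["P"]
for phi in(-105,75,-15,165):
    for sgn in(1,-1):
        print(phi,sgn,[ (lambda a: None if a is None else a.round(2).tolist())(inverse_kinematics(x,rot(-90,phi,sgn).as_rotvec())) for x in(np.r_[.4625,-.238,.07],np.r_[.6113,-.2544,.16])])
```

```text
w1 hub 1173 [ 0.6129 -0.2563] 0.0216 ((0.6128377914428711, -0.2562427520751953), (0.04263027757406235, 0.04296280816197395), 115.65023040771484) 0.09094671824946948
 red 7 [ 0.59626485 -0.25237872  0.09201772] 0.09143457056173032 0.09292774650238605 ang 166.8757638299521
 deep 297 [ 0.61400433 -0.25408842  0.0642466 ] 0.04369654581874488
w1 bar 829 [ 0.4646 -0.2405] [0.0151 0.0792] red end az 163.82248869075158 37 z 0.09675377440419597
w1 hop ((0.5632157921791077, -0.37864628434181213), 0.04898300766944885)
top hub 143 [ 0.6115 -0.2544] 0.0216 ((0.6113939881324768, -0.2542669177055359), (0.04187436401844025, 0.04256756976246834), 118.39850616455078) 0.09111672883739443<stdin>:8: RuntimeWarning: Mean of empty slice.
  ret = um.true_divide(
Traceback (most recent call last):
ValueError: zero-size array to reduction operation minimum which has no identity
```

```bash
cat >> h.py <<'E'
BAR=np.array([.4646,-.2405]); HUBW=np.array([.6128,-.2562]); BAZ=163.8-180; KAZ=166.9-180
def down(az): return rot(-90,az,-1).as_rotvec()
E
python3 - <<'E'
from h import *
Q=np.load("/tmp/top.npz")["P"]; k=Q[(Q[...,2]>.1)&(Q[...,0]>.5)&(Q[...,1]>-.21)]; print("furnace min y",np.nanpercentile(k[:,1],1), "min x",np.nanpercentile(k[:,0],1))
for a in(np.r_[BAR,.069],): print(inverse_kinematics(a,down(BAZ)).round(2), inverse_kinematics(np.r_[HUBW,.115],down(KAZ)).round(2))
s=manip.state(); p=s["tool_pos"]
manip.move_pose(np.r_[BAR,.15],down(BAZ)); d=cap("wrist"); np.savez("/tmp/w3",P=d["P"],im=d["image"])
Q=d["P"]; m=(np.hypot(Q[...,0]-BAR[0],Q[...,1]-BAR[1])<.05)&(Q[...,2]>.085)&(Q[...,2]<.108); q=Q[m]; print("bar",len(q),cv2.minAreaRect(q[:,:2].astype(np.float32)) if len(q)>9 else '')
m=(np.hypot(Q[...,0]-HUB[0],Q[...,1]-HUB[1])<.03)&(Q[...,2]>.085)&(Q[...,2]<.1); q=Q[m]; print("hub",len(q),cv2.minEnclosingCircle(q[:,:2].astype(np.float32)) if len(q)>9 else '')
s=manip.state(); print(s["clock"],s["tool_pos"].round(4))
E
```

```text
furnace min y -0.19304622004514133 min x 0.504799926807241
[-0.53  0.15  2.08  0.    0.91  1.33] [-0.43  0.34  1.74  0.    1.06  1.37]
bar 1938 ((0.46444135904312134, -0.2403959035873413), (0.014888577163219452, 0.07943937927484512), 73.44744110107422)
hub 1448 ((0.6093409061431885, -0.255104660987854), 0.021110840141773224)
28.5833 [ 0.4637 -0.2408  0.1486]
```

Run:
```python
from h import *
for f in("top","side","w1","w3"):
    Q=np.load(f"/tmp/{f}.npz")["P"]; Q=Q.reshape(-1,3)
    k=Q[(Q[:,2]>.11)&(Q[:,2]<.45)&(Q[:,0]>.48)&(Q[:,0]<.80)&(Q[:,1]>-.235)&(Q[:,1]<.05)]
    az=np.radians(KAZ+90); v=np.array([np.cos(az),np.sin(az)]); u=np.array([v[1],-v[0]]); r=k[:,:2]-HUBW
    for lo in np.arange(-.12,.13,.04):
        m=(r@u>lo)&(r@u<lo+.04)
        if m.sum()>3: print(f,round(lo,2),m.sum(),"nearest along y",np.percentile(r[m]@v,[0,2,10]).round(3),"z at nearest",k[m][np.argsort(r[m]@v)[:3],2].round(2))
```

```text
top -0.12 1187 nearest along y [0.135 0.139 0.152] z at nearest [0.21 0.17 0.13]
top -0.08 1146 nearest along y [0.146 0.152 0.164] z at nearest [0.38 0.39 0.39]
top -0.04 1137 nearest along y [0.155 0.162 0.174] z at nearest [0.39 0.39 0.39]
top 0.0 1078 nearest along y [0.167 0.173 0.185] z at nearest [0.39 0.39 0.39]
top 0.04 1005 nearest along y [0.177 0.182 0.193] z at nearest [0.39 0.39 0.39]
top 0.08 163 nearest along y [0.185 0.187 0.191] z at nearest [0.39 0.39 0.39]
side -0.12 872 nearest along y [0.128 0.132 0.134] z at nearest [0.22 0.17 0.17]
side -0.08 647 nearest along y [0.137 0.14  0.142] z at nearest [0.2  0.34 0.31]
side -0.04 596 nearest along y [0.147 0.151 0.153] z at nearest [0.23 0.19 0.19]
side 0.0 628 nearest along y [0.157 0.16  0.163] z at nearest [0.22 0.22 0.33]
side 0.04 386 nearest along y [0.168 0.171 0.172] z at nearest [0.27 0.37 0.31]
side 0.08 44 nearest along y [0.178 0.181 0.193] z at nearest [0.24 0.25 0.24]
side 0.12 4 nearest along y [0.263 0.263 0.264] z at nearest [0.39 0.39 0.39]
w1 -0.12 8091 nearest along y [0.008 0.009 0.011] z at nearest [0.29 0.26 0.29]
w1 -0.08 37523 nearest along y [0.004 0.007 0.013] z at nearest [0.33 0.36 0.36]
w1 -0.04 7876 nearest along y [0.149 0.151 0.153] z at nearest [0.23 0.22 0.21]
w1 0.0 5785 nearest along y [0.159 0.161 0.163] z at nearest [0.21 0.22 0.22]
w1 0.04 4044 nearest along y [0.171 0.172 0.173] z at nearest [0.15 0.15 0.15]
w1 0.08 1154 nearest along y [0.18  0.182 0.182] z at nearest [0.16 0.12 0.16]
w3 -0.12 18906 nearest along y [0.002 0.023 0.025] z at nearest [0.23 0.23 0.23]
w3 -0.08 4001 nearest along y [0.141 0.142 0.143] z at nearest [0.12 0.15 0.15]
w3 -0.04 1132 nearest along y [0.151 0.152 0.153] z at nearest [0.12 0.13 0.11]
```

Run:
```python
from h import *
manip.set_gripper(.05,55)
manip.move_linear(np.r_[BAR,.069],.12); manip.set_gripper(0,55); s=manip.state(); print("grip",s["gripper_width"],s["grasp_force"],s["contact_force"].round(1),s["tool_pos"].round(4))
manip.move_linear(np.r_[BAR,.182],.12); manip.dwell(.1); s=manip.state(); print(s["clock"],s["gripper_width"],s["contact_force"].round(2),s["tool_pos"].round(4))
manip.move_pose(np.r_[HUBW-[.09,0],.185],down(KAZ)); manip.dwell(.4)
d=cap("wrist"); s=manip.state(); print(s["clock"],s["tool_pos"].round(4),np.abs(s["joint_velocities"]).max())
Q=d["P"]; im=d["image"].astype(int); np.savez("/tmp/w4",P=Q,im=d["image"])
m=(np.hypot(Q[...,0]-HUB[0],Q[...,1]-HUB[1])<.03)&(Q[...,2]>.085)&(Q[...,2]<.1); q=Q[m][:,:2].astype(np.float32)
c=np.array(cv2.fitEllipse(cv2.convexHull(q))[0]); print("hub",len(q),c,cv2.minEnclosingCircle(q))
red=(im[...,2]>110)&(im[...,2]>2*im[...,1])&(im[...,2]>2*im[...,0]); k=Q[m&red][:,:2]; print("key",len(k),k.mean(0)-c,np.degrees(np.arctan2(*(k.mean(0)-c)[::-1])))
save("w4",cv2.resize(d["image"],(800,500)))
```

```text
grip 0.014214941957005412 54.92541326209903 [-0.2  1.   1. ] [ 0.4648 -0.2404  0.0693]
31.775 0.014833290526542696 [ 0.74  1.31 -2.64] [ 0.4638 -0.2401  0.1807]
32.575 [ 0.5224 -0.2561  0.1851] 0.004585744250038013
hub 1846 [ 0.6128633  -0.25619084] ((0.6128880381584167, -0.2561488449573517), 0.021588074043393135)
key 15 [-0.01666392  0.00416011] 165.98274124478536
```

View pics/w4.png

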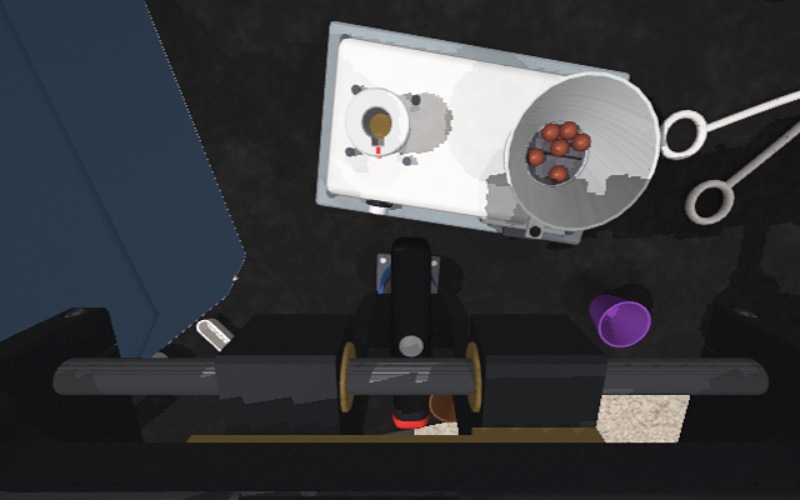

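The hub is at (378,122) with its red mark at (378,152), and all six pellets are in the hopper. The handle is gripped centrally. Now the insertion.

```bash
cat > ins.py <<'E'
from h import *
C=np.array([.6129,-.2562]); O=down(-13.7)
def st(): s=manip.state(); return round(s["clock"],2),s["tool_pos"].round(4).tolist(),s["contact_force"].round(1).tolist(),s["moment"].round(2).tolist(),round(s["gripper_width"],4)
E
python3 - <<'E'
from ins import *
manip.move_pose(np.r_[C,.165],O); manip.dwell(.3); print(st()); f0=manip.state()["contact_force"]
z=.165
while z>.1275:
    z-=.0025; manip.move_linear(np.r_[C,z],.03); d=manip.state()["contact_force"]-f0
    if z<.158: print(round(z,4),d.round(1),end=" ")
    if np.linalg.norm(d)>12: print("STOP"); break
print(st())
E
```

```text
(33.33, [0.6123, -0.2564, 0.1656], [-0.1, 0.1, -2.3], [0.06, 0.02, 0.03], 0.0143)
0.1575 [0.2 0.3 0.4] 0.155 [ 0.8 -0.8  0. ] 0.1525 [-0.  -0.6  0.7] 0.15 [0.1 0.2 0.3] 0.1475 [ 0.7 -0.3 -0.4] 0.145 [ 0.2 -0.1  0.8] 0.1425 [ 0.2 -0.1  0.2] 0.14 [ 0.9 -0.6  0.5] 0.1375 [-0.1 -0.9  0.2] 0.135 [ 0.6 -0.1 -0.7] 0.1325 [-1.1 -0.4  0.1] 0.13 [ 0.7 -0.7  0.3] 0.1275 [ 0.9 -1.1  1.2] (37.08, [0.6129, -0.2562, 0.1275], [0.8, -1.0, -1.1], [0.03, -0.02, 0.02], 0.014)
```

Run:
```python
from ins import *
z=.1275; f0=-2.3
while z>.106:
    z-=.0015 if z>.118 else .0007; manip.move_linear(np.r_[C,z],.03); s=manip.state(); f=s["contact_force"][2]-f0
    print(round(z,4),s["tool_pos"][2].round(4),f.round(1),end="; ")
    if f>24: break
manip.dwell(.4); print(st())
```

```text
0.126 0.1267 5.1; 0.1245 0.1249 5.8; 0.123 0.1232 5.7; 0.1215 0.1216 5.8; 0.12 0.1201 6.8; 0.1185 0.1187 7.3; 0.117 0.1173 8.4; 0.1163 0.1167 7.3; 0.1156 0.1161 8.0; 0.1149 0.1155 8.1; 0.1142 0.1154 10.6; 0.1135 0.1153 14.6; 0.1128 0.1153 17.0; 0.1121 0.1153 19.7; 0.1114 0.1152 22.5; 0.1107 0.1152 25.4; (41.48, [0.6137, -0.2564, 0.1152], [-7.4, 4.0, 22.2], [0.7, 1.29, -0.02], 0.0143)
```

Run:
```python
from ins import *
d=cap("top"); Q=d["P"]; m=(np.hypot(Q[...,0]-.362,Q[...,1]+.352)<.035)&(Q[...,2]>.03)&(Q[...,2]<.06)&(d["image"].min(-1)>110); q=Q[m]
print(len(q),cv2.minEnclosingCircle(q[:,:2].astype(np.float32)) if len(q)>5 else '',np.median(q[:,2]) if len(q) else '')
print(st()); manip.dwell(.3); print(st()); print(order.close_job())
```

```text
69 ((0.36150527000427246, -0.3517691493034363), 0.02429904229938984) 0.03626425034028902
(41.53, [0.6136, -0.2564, 0.1152], [-7.3, 3.2, 22.0], [0.67, 1.31, -0.08], 0.0141)
(41.83, [0.6136, -0.2564, 0.1152], [-6.7, 3.9, 22.9], [0.66, 1.34, 0.0], 0.0143)
the job is handed in; nothing more can be done
None
```

Job handed in at about 42 s: all six pellets are in the hopper, and the handle is keyed in and held home at about 22 N. The crucible stands upright about 2 cm from where it started, because it toppled when I first set it down and I had to stand it up again.

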